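# Unstack the specimen mounts into their dishes by size

### The job

Take the stack of four round specimen mounts apart from the top down, one at a time, and set each one down flat in its own dish, polished face up: the smallest specimen in the smallest dish, the next in the next larger dish, and so on to the largest in the largest. Do not drop or tip a specimen, and leave the small beaker and the timer standing where they are.

Things in the scene. Friction and masses are not known exactly. Their poses are not given: they have to be found in the camera images.
- specimen_small: the smallest specimen mount: an upright black resin disc 24 mm in diameter and 25 mm high with a grey face and a polished metal section on top; it starts on top of the stack. Stacked up to about 4 mm off centre. Loose, 18 g give or take a third. Origin: centre of its underside; z up out of the polished face
- specimen_medium: the second smallest specimen mount: an upright black resin disc 36 mm in diameter and 25 mm high with a grey face and a polished metal section on top; it starts second from the top. Stacked up to about 4 mm off centre. Loose, 36 g give or take a third. Origin: centre of its underside; z up out of the polished face
- specimen_large: the second largest specimen mount: an upright black resin disc 48 mm in diameter and 25 mm high with a grey face and a polished metal section on top; it starts third from the top. Stacked up to about 4 mm off centre. Loose, 64 g give or take a third. Origin: centre of its underside; z up out of the polished face
- specimen_widest: the largest specimen mount: an upright black resin disc 60 mm in diameter and 25 mm high with a grey face and a polished metal section on top; it starts at the bottom, on the worktop. Stacked up to about 4 mm off centre. Loose, 100 g give or take a third. Origin: centre of its underside; z up out of the polished face
- dish_small: the smallest dish: a round aluminium dish, 40 mm wide inside, 48 mm outside, rim 7 mm high, flat floor 3 mm above the worktop; it is fixed to the worktop. For the 24 mm specimen. Origin: centre of its underside, on the worktop; z up
- dish_medium: the second smallest dish: a round aluminium dish, 52 mm wide inside, 60 mm outside, rim 7 mm high, flat floor 3 mm above the worktop; it is fixed to the worktop. For the 36 mm specimen. Origin: centre of its underside, on the worktop; z up
- dish_large: the second largest dish: a round aluminium dish, 64 mm wide inside, 72 mm outside, rim 7 mm high, flat floor 3 mm above the worktop; it is fixed to the worktop. For the 48 mm specimen. Origin: centre of its underside, on the worktop; z up
- dish_widest: the largest dish: a round aluminium dish, 76 mm wide inside, 84 mm outside, rim 7 mm high, flat floor 3 mm above the worktop; it is fixed to the worktop. For the 60 mm specimen. Origin: centre of its underside, on the worktop; z up
- beaker_50: bystander: small clear glass beaker, 44 mm across, 58 mm high, standing loose on the worktop. Origin: centre of its underside
- timer: bystander: white timer standing loose on its edge, 22 mm (x) by 62 mm (y) by 58 mm high. Origin: centre of its underside

How it is judged:
On the way, in this order (a step that is already met when the one before it is completed fails the run):
1. the smallest specimen lies flat in the smallest dish (horizontal distance between specimen_small and dish_small below 0.01 m and z of specimen_small in the frame of dish_small between 0.001 and 0.0055 m and angle between specimen_small's own z axis and vertical below 0.08 rad), for 0.2 s.
2. the second smallest specimen lies flat in the second smallest dish (horizontal distance between specimen_medium and dish_medium below 0.01 m and z of specimen_medium in the frame of dish_medium between 0.001 and 0.0055 m and angle between specimen_medium's own z axis and vertical below 0.08 rad), for 0.2 s.
3. the second largest specimen lies flat in the second largest dish (horizontal distance between specimen_large and dish_large below 0.01 m and z of specimen_large in the frame of dish_large between 0.001 and 0.0055 m and angle between specimen_large's own z axis and vertical below 0.08 rad), for 0.2 s.
4. the largest specimen lies flat in the largest dish (horizontal distance between specimen_widest and dish_widest below 0.01 m and z of specimen_widest in the frame of dish_widest between 0.001 and 0.0055 m and angle between specimen_widest's own z axis and vertical below 0.08 rad), for 0.2 s.
At the end, for the whole second after the job is handed in: each of the four specimens lies at rest and level (within about 4.5 degrees), face up, on the floor of the dish of its own size rank, its centre within 10 mm of the dish's centre (all of step 1 and all of step 2 and all of step 3 and all of step 4 and linear speed of each of specimen_small, specimen_medium, specimen_large, specimen_widest below 0.02 m/s); the robot touches nothing.
It fails at once if the beaker is shifted by more than 25 mm or knocked over (distance of beaker_50 from where it was at the start of the episode above 0.025 m or angle between beaker_50's own z axis and vertical above 0.6 rad).
It fails at once if the timer is shifted by more than 25 mm or knocked over (distance of timer from where it was at the start of the episode above 0.025 m or angle between timer's own z axis and vertical above 0.6 rad).
It fails at once if a specimen is tipped over (more than about 45 degrees) (angle between any of specimen_small, specimen_medium, specimen_large, specimen_widest's own z axis and vertical above 0.8 rad).
It fails at once if a specimen is dropped (out of the fingers and faster than 0.6 m/s, a fall of about 18 mm) ((contact force between the fingers and specimen_small below 0.05 N and linear speed of specimen_small above 0.6 m/s) or (contact force between the fingers and specimen_medium below 0.05 N and linear speed of specimen_medium above 0.6 m/s) or (contact force between the fingers and specimen_large below 0.05 N and linear speed of specimen_large above 0.6 m/s) or (contact force between the fingers and specimen_widest below 0.05 N and linear speed of specimen_widest above 0.6 m/s)).
It also fails if it takes over 102 s, if anything falls off the work surface, if the arm or the gripper's body presses on something with over 40 N, if the wrist force passes 120 N, or if a joint passes its speed limit or range.

### The arm

A 6-joint arm with a two-finger parallel gripper is mounted at the origin on a cart in front of the work surface, level with it; the furniture and walls round the work are solid. World frame = base frame: x ahead of the robot, y to its left, z up, the work surface at z = 0. Lengths are in m, angles in rad, forces in N, time in s.
With the tool pointing down it reaches from about 0.275 to 0.85 m from the base axis. Payload 5.2 kg.
Tool frame: the origin (TCP) lies midway between the tips of the shut fingers; the grasp point (between the pads) lies 19 mm behind it (pinch_z is the distance from the TCP to the grasp point, in m); z points along the fingers, y is the line along which they close (so a half turn about z gives the same grasp; the last joint's range is limited). The gripper opens to 85 mm and grips with 20 to 120 N. Pads are 22 mm wide; open, the fingers measure 114 mm over their backs; the gripper's body (76 mm by 85 mm) begins 54 mm behind the grasp point. The pads swing forward as they close: fully open they stand 13 mm farther back than shut.
Start: joints at [-1.534, 0.259, 1.535, -0, 1.348, -0.203], TCP at [0.131, -0.534, 0.202] pointing down, gripper open.
Joint ranges: [-3.14, 3.14], [-0.91, 2.08], [0.19, 2.58], [-1.22, 4.36], [0.22, 2.71], [-3.12, 3.12]. Speed limits (rad/s): [2.57, 2.57, 3.14, 3.14, 3.14, 3.14].

### API

Orientations are given as a unit quaternion [x, y, z, w].
In Python, from bench import * gives the robot as it stands.
- The arm moves only by the tool move_arm, never from a script. Its argument "moves" is a list of rows, each a list of 6 numbers: the shift along the world's x, y, z in mm, then the turn, a rotation vector about the world's x, y, z in rad. In form: [[tx, ty, tz, ax, ay, az], ...]. A call has 1 to 20 rows; each row is the pose to reach, as a shift and turn from the pose commanded when the call began; what a row does not reach only later rows make up. A row lasts 1/12 s, in which the tool goes at most 41.7 mm and 7.16 degrees, less where a joint would pass 70% of its speed; a pose out of reach is approached as far as the arm can. A call with a gripper value outside its range is refused whole. "claw" is the closure, from 0 (fully open) to 1 (shut), set as the call begins (left out, the last holds). The fingers move at their own pace and stop on an object; the grip force is fixed at half the most. Time passes only in rows, so rows that repeat a pose let the fingers close. It gives the time, the measured TCP pose, the force, the opening and the grip force at its end, in the units of the state.
- observe(): the state, without advancing time (a new reading comes with each control period).
- grab_frame(name): name is "scene" or "top" or "wrist"; returns a dict with "pixels" (420x560x3 uint8, red, green, blue), "fx", "fy", "cx", "cy" (pixels), "rvec" (rotation vector, rad) and "tvec" (3), from world to camera coordinates, as OpenCV has them; the wrist camera has in their place "tool_from_camera" (4x4, takes a point from camera to tool coordinates, whose origin is the TCP and whose axes are the flange's). Camera axes: x right, y down, z forward; pixel columns grow to the right and rows downward; lengths in m; the calibration is good to about 2 mm. A picture is of the moment at which its call begins: read the wrist's pose just before it. There is no depth.
- close_job(): hands the job in; it is judged then, once.
Trained networks look in a picture, given as the dict that the camera call returned (one of the last four; its "shot" number tells which), for a name from the list of things; names that differ only in an ending like _2 or _b are one class to them, and where a whole thing is asked for, a point or a joint stands for the part that bears it (a point fixed in the world has none). Each returns a list of dicts, best first, with "confidence" (0 to 1); they miss things now and then, are a little off and sometimes report something else, mostly with a low value. They report only what shows in the picture. A call takes as long as a camera call.
- regions_of(label, picture): "mask" (420x560 bool, what is visible of it) and "rect" ([left, top, right, bottom] in pixels, round what is visible of it).
- place_of(label, picture): "point" ([row, column] in pixels: a listed point, or the origin of a listed thing).
The state is a dict: "time": time; "joint_positions": joint angles; "qvel": joint speeds; "joint_efforts": joint torques, N m; "position": TCP position; "tcp_rot": TCP orientation; "force": force on the tool from outside, world axes, zero at the start; "torque": the same for the moment, N m; "width": finger opening in m; "finger_force": force on a finger pad.
Only numpy, scipy, OpenCV 4.12 (cv2) and the standard library are available. Lean on these libraries where they do the work, as an engineer would, in place of code of your own. Each camera call takes 0.05 s, during which the arm holds its last target. There are 200 camera calls.

## Working session

There is one attempt and no reset: what is moved stays moved. The work goes in short steps, Python scripts to look and compute and a tool call to move; the robot and the scene stay as the last step left them, time stands still between calls to the robot, and variables do not carry over. Pictures are saved under pics/ and viewed, at most 14 in all, crops included, and the job is handed in when it is done.

Besides the shell and the picture viewer there is one more tool, called after "Call:" by a JSON object that holds its "fn" and its "kwargs". move_arm: Moves the arm, as the interface text tells. Its arguments: {"type":"object","properties":{"moves":{"type":"array","items":{"type":"array","items":{"type":"number"}}},"claw":{"type":"number"}},"required":["moves"]}

```bash
mkdir -p pics
cat > h.py <<'E'
from bench import *
import numpy as np, cv2
def ray(p,u,v):
    R=cv2.Rodrigues(np.array(p["rvec"],float))[0];t=np.array(p["tvec"],float)
    d=np.array([(u-p["cx"])/p["fx"],(v-p["cy"])/p["fy"],1.])
    return -R.T@t, R.T@d
def onz(p,u,v,z):
    o,d=ray(p,u,v); return o+d*(z-o[2])/d[2]
def save(p,n): cv2.imwrite("pics/"+n,cv2.cvtColor(p["pixels"],cv2.COLOR_RGB2BGR))
E
python3 - <<'E'
from h import *
Z=dict(specimen_small=.075,specimen_medium=.05,specimen_large=.025,specimen_widest=0,dish_small=0,dish_medium=0,dish_large=0,dish_widest=0,beaker_50=0,timer=0)
for c in("top","scene"):
    p=grab_frame(c);save(p,c+"0.png")
    print(c,ray(p,280,210)[0].round(3))
    for n,z in Z.items():
        r=place_of(n,p);g=regions_of(n,p)
        print(n,[(onz(p,a["point"][1],a["point"][0],z)[:2].round(4),round(a["confidence"],2)) for a in r[:2]],[(np.round(a["rect"]),round(a["confidence"],2)) for a in g[:1]])
s=observe();print(s["time"],s["position"],s["tcp_rot"],s["width"])
E
```

```text
top [ 0.36  -0.078  1.174]
specimen_small [(array([0.4243, 0.1787]), 0.61), (array([0.4272, 0.1606]), 0.39)] [(array([154., 272., 166., 282.]), 0.59)]
specimen_medium [(array([0.435 , 0.1811]), 0.43)] [(array([154., 268., 174., 285.]), 0.52)]
specimen_large [] [(array([156., 265., 178., 288.]), 0.74)]
specimen_widest [(array([0.4338, 0.179 ]), 0.53)] [(array([160., 265., 181., 293.]), 0.57)]
dish_small [(array([ 0.4676, -0.2551]), 0.74)] [(array([353., 259., 375., 278.]), 0.81)]
dish_medium [(array([ 0.6062, -0.3377]), 0.88)] [(array([388., 193., 414., 216.]), 0.71)]
dish_large [(array([ 0.5919, -0.2032]), 0.63), (array([ 0.6095, -0.34  ]), 0.48)] [(array([325., 198., 359., 228.]), 0.86)]
dish_widest [(array([ 0.5894, -0.0796]), 0.6)] [(array([268., 194., 308., 233.]), 0.66)]
beaker_50 [(array([ 0.423 , -0.1118]), 0.87)] [(array([288., 271., 309., 292.]), 0.62)]
timer [(array([ 0.7165, -0.1935]), 0.9), (array([0.4259, 0.2012]), 0.65)] [(array([326., 147., 356., 164.]), 0.98)]
scene [-0.069  0.296  0.585]
specimen_small [(array([0.4263, 0.1795]), 0.88), (array([0.3646, 0.1966]), 0.26)] [(array([188., 290., 203., 310.]), 0.8)]
specimen_medium [(array([0.4303, 0.1855]), 0.8)] [(array([182., 305., 208., 324.]), 0.54)]
specimen_large [(array([0.4324, 0.1855]), 0.58)] [(array([179., 317., 210., 338.]), 0.98)]
specimen_widest [(array([0.4319, 0.1785]), 0.79)] [(array([181., 320., 220., 352.]), 0.88)]
dish_small [] []
dish_medium [] []
dish_large [(array([ 0.5924, -0.202 ]), 0.86)] [(array([320., 208., 343., 230.]), 0.67)]
dish_widest [] [(array([268., 226., 307., 249.]), 0.93)]
beaker_50 [] []
timer [(array([ 0.7271, -0.2072]), 0.83)] [(array([186., 291., 202., 311.]), 0.7)]
2.1 [ 0.13066527 -0.5342293   0.20190351] [ 9.92818214e-01  1.19632740e-01  2.78354735e-06 -2.92232605e-05] 0.08497365308534367
```

View pics/top0.png

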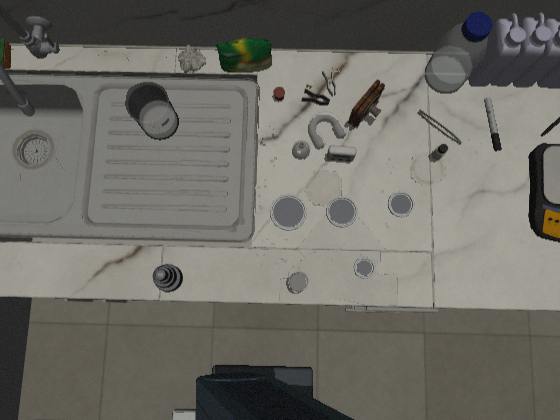

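View pics/scene0.png

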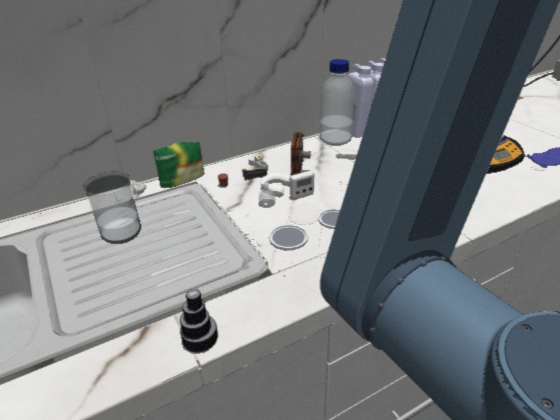

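Call:
{"fn": "move_arm", "kwargs": {"moves": [[370,304,200,0,0,0],[370,304,200,0,0,0],[370,304,200,0,0,0],[370,304,200,0,0,0],[370,304,200,0,0,0],[370,304,200,0,0,0],[370,304,200,0,0,0],[370,304,200,0,0,0],[370,304,200,0,0,0],[370,304,200,0,0,0],[370,304,200,0,0,0],[370,304,200,0,0,0],[370,304,200,0,0,0],[370,304,200,0,0,0],[370,304,200,0,0,0],[370,304,200,0,0,0],[370,304,200,0,0,0]], "claw": 0}}

```text
time: 3.52
position: [0.4996, -0.231, 0.4011]
tcp_rot: [0.993, 0.119, -0.001, -0.0]
force: [0.6, -0.3, -0.5]
width: 0.0857
finger_force: 0.0
```

```bash
cat >> h.py <<'E'
from scipy.spatial.transform import Rotation as Rr
def wrist():
    s=observe();p=grab_frame("wrist")
    T=np.eye(4);T[:3,:3]=Rr.from_quat(s["tcp_rot"]).as_matrix();T[:3,3]=s["position"]
    C=np.linalg.inv(T@np.array(p["tool_from_camera"]))
    p["rvec"]=cv2.Rodrigues(C[:3,:3])[0].ravel();p["tvec"]=C[:3,3]
    return p
def fit(p,mask,z,px=False):
    """ellipse of mask -> world circle on plane z: centre, radius"""
    c=max(cv2.findContours(mask.astype(np.uint8),cv2.RETR_EXTERNAL,cv2.CHAIN_APPROX_NONE)[0],key=len)
    c=cv2.convexHull(c)[:,0]
    w=np.array([onz(p,u,v,z)[:2] for u,v in c])
    A=np.c_[2*w,np.ones(len(w))];x=np.linalg.lstsq(A,(w**2).sum(1),rcond=None)[0]
    return x[:2].round(4),round(float(np.sqrt(x[2]+x[:2]@x[:2])),4)
E
python3 - <<'E'
from h import *
s=observe();print(s["time"],s["position"],s["joint_positions"])
w=wrist();save(w,"w1.png");t=grab_frame("top")
print(w["tool_from_camera"],w["fx"])
for n in("dish_small","dish_medium","dish_large","dish_widest"):
    for p in(w,t):
        for a in regions_of(n,p)[:2]:print(n,fit(p,a["mask"],.007),a["rect"],round(a["confidence"],2))
        for a in place_of(n,p)[:2]:print("   pl",onz(p,a["point"][1],a["point"][0],0)[:2].round(4),round(a["confidence"],2))
E
```

```text
3.5167 [ 0.49959982 -0.23104011  0.40111791] [-6.35518643e-01  2.10321988e-01  1.12600883e+00 -4.63325069e-04
  1.80682005e+00  6.96914323e-01]
[[-4.42301594e-04 -9.51189904e-01 -3.08605850e-01  7.98128606e-02]
 [ 9.99999778e-01 -5.74399644e-04  3.37199199e-04 -4.88272611e-04]
 [-4.98003564e-04 -3.08605633e-01  9.51189947e-01 -1.72101438e-01]
 [ 0.00000000e+00  0.00000000e+00  0.00000000e+00  1.00000000e+00]] 333.13703785479987
dish_small (array([ 0.4653, -0.2512]), 0.0239) [275.4, 153.9, 301.7, 182.2] 0.68
dish_small (array([0.4198, 0.221 ]), 0.0212) [1.8, 112.9, 20.4, 140.1] 0.15
   pl [ 0.4643 -0.2524] 0.85
dish_small (array([ 0.4637, -0.2526]), 0.0231) [353.2, 258.9, 376.1, 277.2] 0.63
   pl [ 0.4609 -0.2557] 0.75
dish_medium (array([ 0.6124, -0.3349]), 0.0297) [341.7, 73.3, 379.0, 111.8] 0.72
dish_medium (array([0.4292, 0.1855]), 0.0325) [17.8, 111.5, 51.7, 144.8] 0.67
   pl [ 0.6092 -0.337 ] 0.88
   pl [ 0.592  -0.1992] 0.54
dish_large (array([ 0.5918, -0.2004]), 0.0353) [254.3, 64.5, 299.2, 105.1] 0.76
   pl [ 0.5926 -0.201 ] 0.7
   pl [ 0.5957 -0.2051] 0.45
   pl [ 0.4665 -0.2528] 0.17
dish_widest (array([ 0.5878, -0.0785]), 0.042) [173.3, 39.8, 226.5, 95.8] 0.94
   pl [ 0.5837 -0.0812] 0.83
dish_widest (array([ 0.5859, -0.0806]), 0.0425) [268.8, 193.5, 313.1, 232.0] 0.94
dish_widest (array([ 0.4634, -0.2531]), 0.0243) [355.1, 257.7, 373.5, 277.2] 0.38
   pl [ 0.5882 -0.0771] 0.72
```

View pics/w1.png

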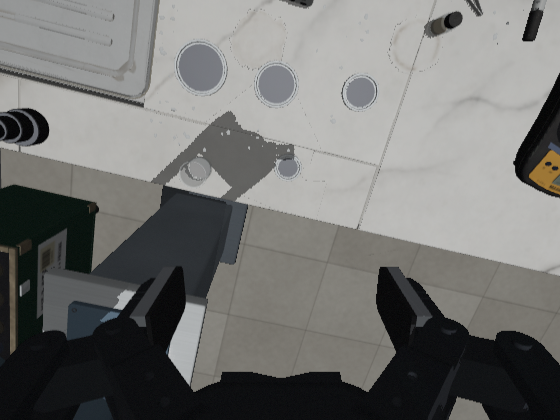

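Call:
{"fn": "move_arm", "kwargs": {"moves": [[-72,412,-130,0,0,0],[-72,412,-130,0,0,0],[-72,412,-130,0,0,0],[-72,412,-130,0,0,0],[-72,412,-130,0,0,0],[-72,412,-130,0,0,0],[-72,412,-130,0,0,0],[-72,412,-130,0,0,0],[-72,412,-130,0,0,0],[-72,412,-130,0,0,0],[-72,412,-130,0,0,0],[-72,412,-130,0,0,0],[-72,412,-130,0,0,0],[-72,412,-130,0,0,0],[-72,412,-130,0,0,0]]}}

```text
time: 5.67
position: [0.4294, 0.1807, 0.2724]
tcp_rot: [0.993, 0.119, 0.001, 0.0]
force: [0.4, 0.1, 0.3]
width: 0.0857
finger_force: 0.0
```

```bash
cat >> h.py <<'E'
S=["specimen_small","specimen_medium","specimen_large","specimen_widest"]
def stack(fn,k=0):
    s=observe();print(s["time"],s["position"].round(4) if hasattr(s["position"],"round") else s["position"])
    w=wrist();save(w,fn)
    for i,n in enumerate(S):
        if i<k: continue
        z=.1-.025*i
        for a in regions_of(n,w)[:2]:print(n,"top fit",fit(w,a["mask"],z),np.round(a["rect"]),round(a["confidence"],2))
        for a in place_of(n,w)[:2]:print("   pl",onz(w,a["point"][1],a["point"][0],z-.025)[:2].round(4),round(a["confidence"],2))
E
python3 -c "
from h import *
stack('w2.png')"
```

```text
5.6667 [0.4294 0.1807 0.2724]
specimen_small top fit (array([0.434 , 0.1825]), 0.0128) [269. 161. 295. 187.] 0.6
   pl [0.4281 0.1788] 0.68
specimen_medium top fit (array([0.4364, 0.1858]), 0.0174) [264. 148. 296. 177.] 0.93
specimen_medium top fit (array([0.4283, 0.1809]), 0.0135) [272. 163. 294. 184.] 0.54
   pl [0.4336 0.1841] 0.67
specimen_large top fit (array([0.4352, 0.188 ]), 0.0231) [255. 141. 294. 174.] 0.72
   pl [0.4316 0.1872] 0.88
specimen_widest top fit (array([0.434 , 0.1851]), 0.0297) [254. 138. 306. 174.] 0.61
   pl [0.4293 0.1832] 0.79
```

View pics/w2.png

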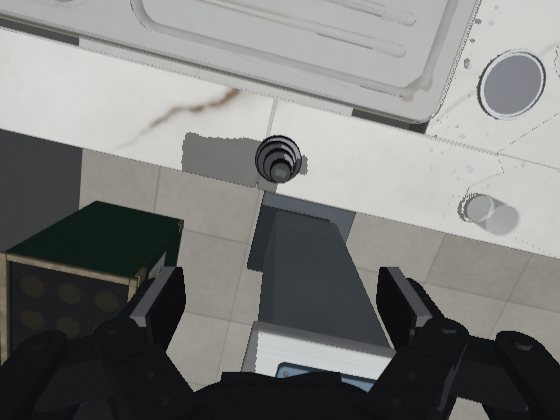

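Call:
{"fn": "move_arm", "kwargs": {"moves": [[0,0,-50,0,0,0],[0,0,-90,0,0,0],[0,0,-110,0,0,0],[0,0,-110,0,0,0],[0,0,-110,0,0,0]]}}

```text
time: 6.53
position: [0.4278, 0.1816, 0.1614]
tcp_rot: [0.993, 0.12, -0.002, 0.0]
force: [-0.7, 0.3, 1.1]
width: 0.0859
finger_force: 0.0
```

```bash
python3 -c "
from h import *
stack('w3.png')
im=cv2.imread('pics/w3.png')[130:280,180:380];cv2.imwrite('pics/w3c.png',cv2.resize(im,None,fx=4,fy=4,interpolation=cv2.INTER_CUBIC))"
```

```text
6.5333 [0.4278 0.1816 0.1614]
specimen_small top fit (array([0.4349, 0.1829]), 0.0132) [269. 182. 298. 221.] 0.56
   pl [0.4296 0.1817] 0.84
specimen_medium top fit (array([0.4367, 0.1855]), 0.0183) [256. 166. 303. 209.] 0.72
specimen_medium top fit (array([0.441 , 0.1889]), 0.0215) [248. 157. 303. 201.] 0.35
   pl [0.4313 0.1853] 0.55
specimen_large top fit (array([0.4347, 0.1878]), 0.024) [251. 155. 306. 202.] 0.93
   pl [0.4311 0.1885] 0.94
specimen_widest top fit (array([0.4334, 0.185 ]), 0.0296) [247. 149. 313. 198.] 0.97
```

View pics/w3c.png

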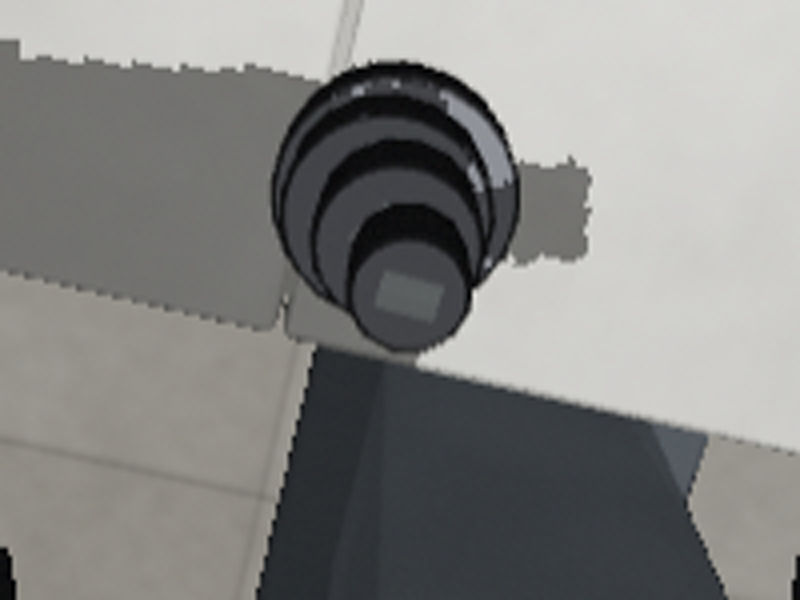

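```bash
python3 -c "
from h import *
p=wrist();print(observe()['position'])
for u,v,z in((282.25,203.75,.1),(279.9,192.5,.075),(276.75,183.5,.05),(278.75,180,.025)):print(onz(p,u,v,z).round(4), (onz(p,u+10,v,z)-onz(p,u-10,v,z)).round(4))
print([onz(p,u,203.75,.1)[:2] for u in(267.2,297.5)])"
```

```text
[0.42894856 0.18179885 0.16247361]
[0.4333 0.1819 0.1   ] [ 0.0035 -0.0144  0.    ]
[0.4344 0.184  0.075 ] [ 0.0038 -0.0158 -0.    ]
[0.4348 0.187  0.05  ] [ 0.0042 -0.0171  0.    ]
[0.4323 0.1847 0.025 ] [ 0.0045 -0.0186  0.    ]
[array([0.43063863, 0.19276453]), array([0.43595717, 0.17095719])]
```

Call:
{"fn": "move_arm", "kwargs": {"moves": [[4,0,-30,0,0,0],[4,0,-60,0,0,0],[4,0,-78,0,0,0],[4,0,-78,0,0,0],[4,0,-78,0,0,0]]}}

```text
time: 7.45
position: [0.432, 0.1816, 0.0836]
tcp_rot: [0.993, 0.12, -0.001, 0.0]
force: [0.9, -0.0, 0.2]
width: 0.0852
finger_force: 0.0
```

Call:
{"fn": "move_arm", "kwargs": {"moves": [[0,0,0,0,0,0],[0,0,0,0,0,0],[0,0,0,0,0,0],[0,0,0,0,0,0],[0,0,0,0,0,0],[0,0,0,0,0,0],[0,0,0,0,0,0],[0,0,0,0,0,0],[0,0,0,0,0,0],[0,0,0,0,0,0],[0,0,0,0,0,0],[0,0,0,0,0,0]], "claw": 1}}

```text
time: 8.45
position: [0.4326, 0.1818, 0.0839]
tcp_rot: [0.993, 0.12, -0.0, -0.0]
force: [-0.2, -0.6, -0.7]
width: -0.0
finger_force: 0.0
```

Call:
{"fn": "move_arm", "kwargs": {"moves": [[0,0,10,0,0,0],[0,0,30,0,0,0],[0,0,50,0,0,0],[0,0,60,0,0,0],[0,0,60,0,0,0],[0,0,60,0,0,0]]}}

```text
time: 8.95
position: [0.4328, 0.1818, 0.1439]
tcp_rot: [0.993, 0.12, 0.0, -0.0]
force: [-0.2, -0.5, -0.5]
width: 0.0001
finger_force: 0.0
```

```bash
python3 -c "
from h import *
p=wrist();save(p,'w4.png');s=observe();print(s['position'],s['width'],s['finger_force'],s['time'])
s=grab_frame('scene')
im=np.vstack([cv2.resize(x['pixels'][a:b,c:d],(750,290)) for x,a,b,c,d in((p,100,300,120,420),(s,230,380,80,330))])
cv2.imwrite('pics/w4c.png',im[...,::-1])"
```

```text
[0.43218602 0.18166676 0.14319539] 0.00010871777051920004 0.0 9.0
```

View pics/w4c.png

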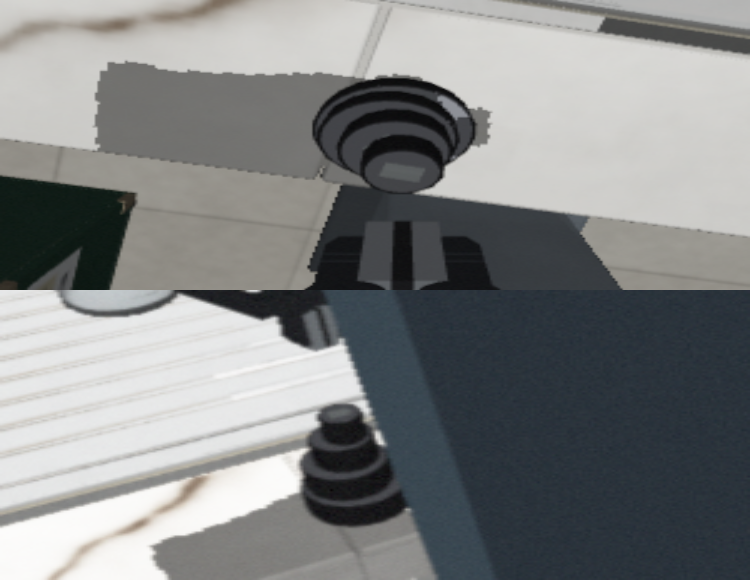

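```bash
python3 -c "
from h import *
p=wrist();print(onz(p,280.4,211.7,.1),onz(p,280,251,.143))
s=grab_frame('scene')
for x in([.4324,.1817,.1432],[.4324,.1817,.1],[.433,.182,.1]):print(cv2.projectPoints(np.array([x]),np.array(s['rvec']),np.array(s['tvec']),np.array([[s['fx'],0,s['cx']],[0,s['fy'],s['cy']],[0,0,1.]]),None)[0].ravel())
t=grab_frame('top');save(t,'top2.png');im=t['pixels'][180:330,80:280];cv2.imwrite('pics/top2c.png',cv2.resize(im,None,fx=4,fy=4)[...,::-1])
for q in(s,t,p):
  for a in place_of('specimen_small',q)[:1]:print(a['point'],onz(q,a['point'][1],a['point'][0],.075))
"
```

```text
[0.43620755 0.18315828 0.1       ] [0.42784277 0.1813538  0.143     ]
[188.49859314 272.24070215]
[192.58553656 293.15424033]
[192.26443912 292.98851619]
[307.5, 194.0] [0.42715602 0.18502413 0.075     ]
[159.9, 340.2] [ 0.69151241 -0.19157928  0.075     ]
```

View pics/top2c.png

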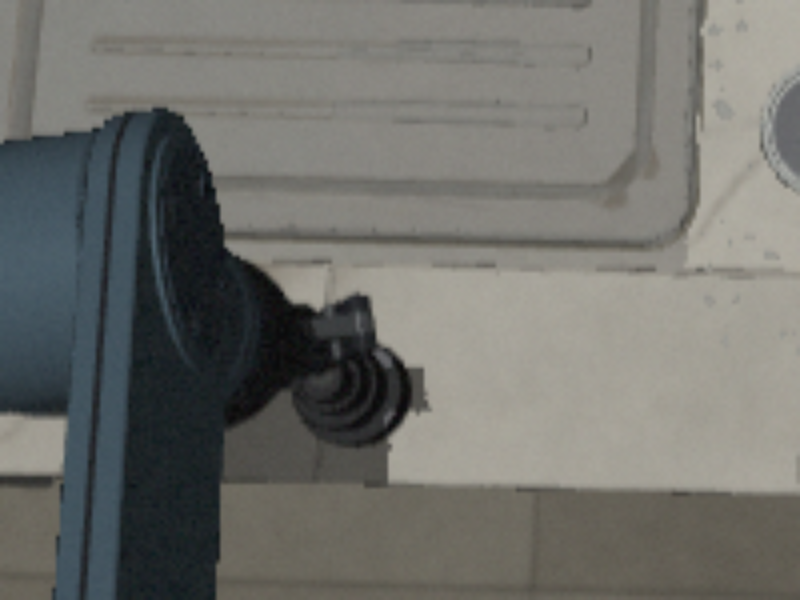

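```bash
python3 -c "
from h import *
s=grab_frame('scene')
p=wrist()
a=cv2.resize(s['pixels'][200:360,100:300],(400,320),interpolation=2);b=cv2.resize(p['pixels'],(400,300))
cv2.imwrite('pics/s5.png',np.hstack([a[:300],b])[...,::-1])
"
```

```text
(no output)
```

View pics/s5.png

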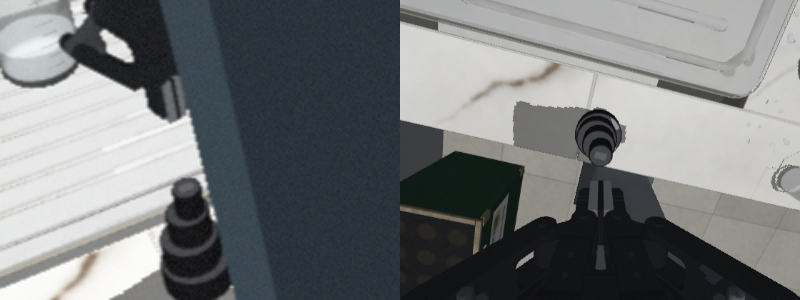

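Call:
{"fn": "move_arm", "kwargs": {"moves": [[2,0,0,0,0,0],[2,0,0,0,0,0],[2,0,0,0,0,0],[2,0,0,0,0,0],[2,0,0,0,0,0],[2,0,0,0,0,0],[2,0,0,0,0,0],[2,0,0,0,0,0],[2,0,0,0,0,0],[2,0,0,0,0,0],[2,0,-20,0,0,0],[2,0,-40,0,0,0],[2,0,-60,0,0,0],[2,0,-78,0,0,0],[2,0,-78,0,0,0],[2,0,-78,0,0,0]], "claw": 0}}

```text
time: 10.78
position: [0.4339, 0.1816, 0.0654]
tcp_rot: [0.993, 0.12, -0.001, 0.0]
force: [-0.6, 0.1, 0.7]
width: 0.0851
finger_force: 0.0
```

Call:
{"fn": "move_arm", "kwargs": {"moves": [[0,0,0,0,0,0],[0,0,0,0,0,0],[0,0,0,0,0,0],[0,0,0,0,0,0],[0,0,0,0,0,0],[0,0,0,0,0,0],[0,0,0,0,0,0],[0,0,0,0,0,0],[0,0,0,0,0,0],[0,0,0,0,0,0]], "claw": 1}}

```text
time: 11.62
position: [0.4352, 0.182, 0.0668]
tcp_rot: [0.993, 0.12, 0.001, -0.0]
force: [-0.2, 0.6, 5.0]
width: 0.0196
finger_force: 58.5
```

```bash
python3 -c "
from h import *
p=wrist();s=grab_frame('scene')
a=cv2.resize(s['pixels'][200:360,100:300],(400,320),interpolation=2);b=cv2.resize(p['pixels'],(400,300))
cv2.imwrite('pics/s6.png',np.hstack([a[:300],b])[...,::-1])
"
```

```text
(no output)
```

View pics/s6.png

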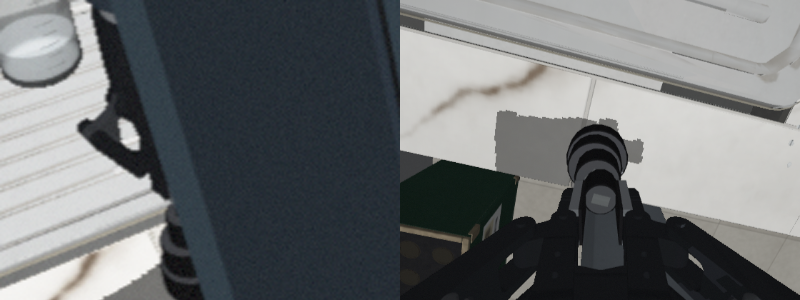

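```bash
python3 -c "
from h import *
p=wrist();print(observe());print(onz(p,281,280,.1),onz(p,281,280,.105))
b=cv2.resize(p['pixels'][140:350,180:380],(762,800),interpolation=2)[:600]
b=cv2.resize(p['pixels'][170:340,190:380],(671,600),interpolation=2)
cv2.imwrite('pics/s7.png',b[...,::-1])
"
```

```text
{'time': 11.7667, 'joint_positions': array([1.58768597e-01, 2.61322891e-01, 1.90143491e+00, 2.28965130e-04,
       9.77363289e-01, 1.48962620e+00]), 'qvel': array([ 0.00035415, -0.00115405, -0.00103962, -0.00011221,  0.00076924,
        0.00033053]), 'joint_efforts': array([-3.68396686e-01, -3.64449799e+01, -2.19941765e+01, -1.55196441e-01,
       -3.37649044e-01, -4.99805203e-03]), 'position': array([0.43517701, 0.18196396, 0.06675233]), 'tcp_rot': array([ 9.92819682e-01,  1.19618266e-01,  7.31547218e-04, -1.23425317e-04]), 'force': array([-0.62439919,  0.98596695,  6.14284829]), 'torque': array([0.02689954, 0.14051098, 0.0268908 ]), 'finger_force': 58.516530990600586, 'width': 0.01957828082077592}
[0.43225948 0.18148894 0.1       ] [0.4351418 0.1822028 0.105    ]
```

View pics/s7.png

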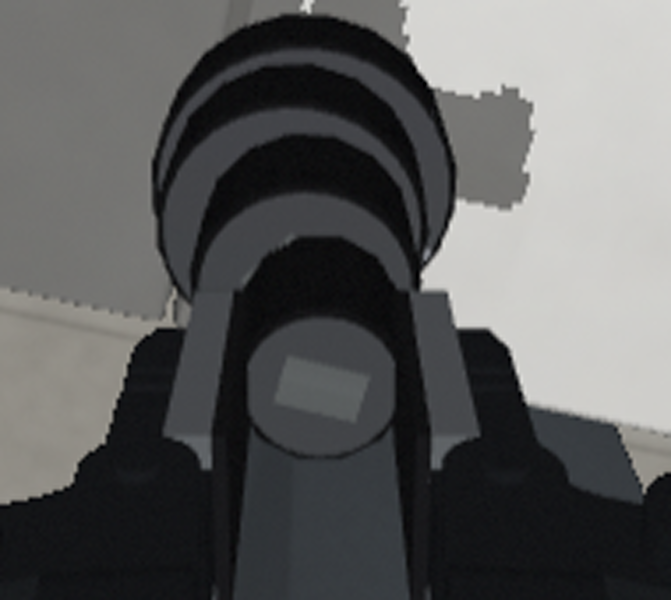

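Call:
{"fn": "move_arm", "kwargs": {"moves": [[0,0,8,0,0,0],[0,0,25,0,0,0],[0,0,50,0,0,0],[0,0,75,0,0,0],[0,-20,90,0,0,0],[2,-50,90,0,0,0],[5,-85,90,0,0,0],[8,-125,90,0,0,0],[11,-165,90,0,0,0],[14,-205,90,0,0,0],[17,-245,90,0,0,0],[20,-285,90,0,0,0],[23,-325,90,0,0,0],[26,-365,90,0,0,0],[28,-395,90,0,0,0],[30,-420,90,0,0,0],[30,-434,90,0,0,0],[30,-434,90,0,0,0],[30,-434,90,0,0,0]]}}

```text
time: 13.35
position: [0.4643, -0.252, 0.1559]
tcp_rot: [0.993, 0.119, -0.0, -0.001]
force: [0.2, 0.9, 0.1]
width: 0.0196
finger_force: 58.8
```

```bash
cat >> h.py <<'E'
def bigfit(w,n,z=.007):
    for a in regions_of(n,w)[:1]:print(n,fit(w,a["mask"],z),np.round(a["rect"]),round(a["confidence"],2))
E
python3 -c "
from h import *
s=observe();print(s['time'],s['position'],s['width'],s['finger_force'],s['force'])
p=wrist()
for n in('dish_small','specimen_small'):
  for a in regions_of(n,p)[:2]:print(n,fit(p,a['mask'],.007),fit(p,a['mask'],.19),np.round(a['rect']),a['confidence'])
b=cv2.resize(p['pixels'][130:340,140:420],(800,600),interpolation=2)
cv2.imwrite('pics/s8.png',b[...,::-1])
"
```

```text
13.35 [ 0.46428874 -0.25199598  0.15585268] 0.01960937505677251 58.760390281677246 [0.23909107 0.91509949 0.11287919]
dish_small (array([ 0.4658, -0.2511]), 0.0238) (array([ 0.5092, -0.2407]), 0.0102) [255. 156. 306. 203.] 0.61
specimen_small (array([ 0.3685, -0.2742]), 0.0341) (array([ 0.4673, -0.2506]), 0.0147) [262. 238. 304. 300.] 0.59
```

View pics/s8.png

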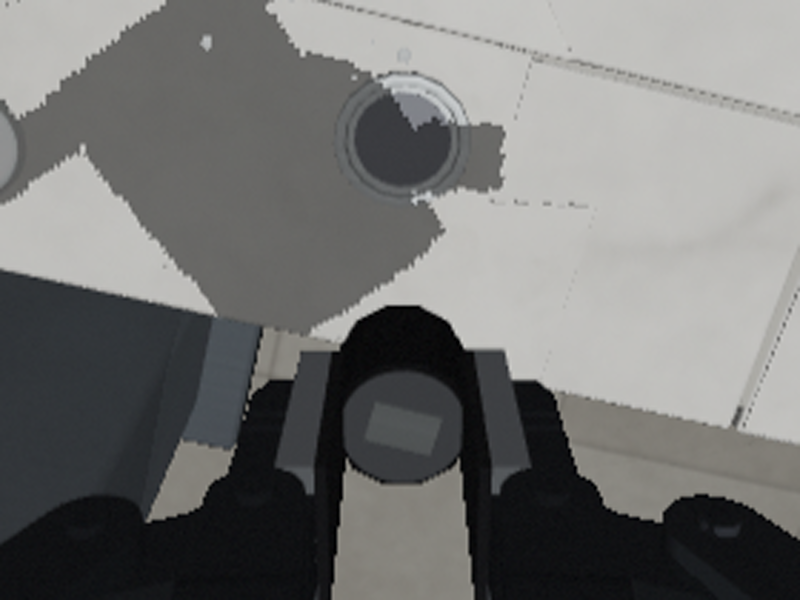

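Call:
{"fn": "move_arm", "kwargs": {"moves": [[1,1,-15,0,0,0],[2,1,-45,0,0,0],[2,1,-75,0,0,0],[2,1,-105,0,0,0],[2,1,-130,0,0,0],[2,1,-145,0,0,0],[2,1,-153,0,0,0],[2,1,-157,0,0,0],[2,1,-157,0,0,0],[2,1,-159,0,0,0],[2,1,-159,0,0,0]]}}

```text
time: 14.42
position: [0.4674, -0.2516, -0.0021]
tcp_rot: [0.993, 0.12, 0.001, 0.001]
force: [-0.1, -0.0, -0.3]
width: 0.0196
finger_force: 58.8
```

Call:
{"fn": "move_arm", "kwargs": {"moves": [[0,0,-1,0,0,0],[0,0,-1,0,0,0]]}}

```text
time: 14.58
position: [0.4671, -0.2516, -0.0034]
tcp_rot: [0.993, 0.12, 0.0, 0.001]
force: [0.1, 0.2, -0.6]
width: 0.0197
finger_force: 58.8
```

Call:
{"fn": "move_arm", "kwargs": {"moves": [[0,0,-1,0,0,0],[0,0,-1,0,0,0]]}}

```text
time: 14.75
position: [0.4667, -0.2514, -0.0049]
tcp_rot: [0.993, 0.12, 0.0, 0.0]
force: [0.8, -0.6, 0.0]
width: 0.0197
finger_force: 58.8
```

Call:
{"fn": "move_arm", "kwargs": {"moves": [[0,0,-1,0,0,0],[0,0,-1,0,0,0]]}}

```text
time: 14.92
position: [0.4669, -0.2514, -0.0053]
tcp_rot: [0.993, 0.12, 0.0, 0.0]
force: [-1.6, 0.8, 8.0]
width: 0.0197
finger_force: 60.0
```

Call:
{"fn": "move_arm", "kwargs": {"moves": [[0,0,-1,0,0,0],[0,0,-1,0,0,0]]}}

```text
time: 15.08
position: [0.4669, -0.2515, -0.0054]
tcp_rot: [0.993, 0.12, 0.0, 0.0]
force: [-3.6, 2.1, 14.8]
width: 0.0193
finger_force: 61.1
```

Call:
{"fn": "move_arm", "kwargs": {"moves": [[0,0,1,0,0,0],[0,0,1,0,0,0],[0,0,1,0,0,0],[0,0,1,0,0,0],[0,0,1,0,0,0],[0,0,1,0,0,0],[0,0,1,0,0,0],[0,0,1,0,0,0],[0,0,20,0,0,0],[0,0,50,0,0,0],[0,0,85,0,0,0],[0,0,120,0,0,0],[0,0,140,0,0,0],[0,0,140,0,0,0],[0,0,140,0,0,0]], "claw": 0}}

```text
time: 16.33
position: [0.4674, -0.2518, 0.1342]
tcp_rot: [0.993, 0.12, 0.001, 0.001]
force: [-1.0, -0.3, -0.8]
width: 0.0853
finger_force: 0.0
```

```bash
python3 -c "
from h import *
s=observe();print(s['time'],s['position'],s['width'])
p=wrist();bigfit(p,'dish_small');bigfit(p,'specimen_small',.028)
b=cv2.resize(p['pixels'][130:340,140:420],(800,600),interpolation=2)
cv2.imwrite('pics/s9.png',b[...,::-1])
"
```

```text
16.3333 [ 0.467371   -0.25183668  0.13423954] 0.08531346657348615
dish_small (array([ 0.4657, -0.2513]), 0.0238) [253. 163. 306. 212.] 0.89
specimen_small (array([ 0.4665, -0.2508]), 0.0134) [270. 183. 295. 211.] 0.75
```

View pics/s9.png

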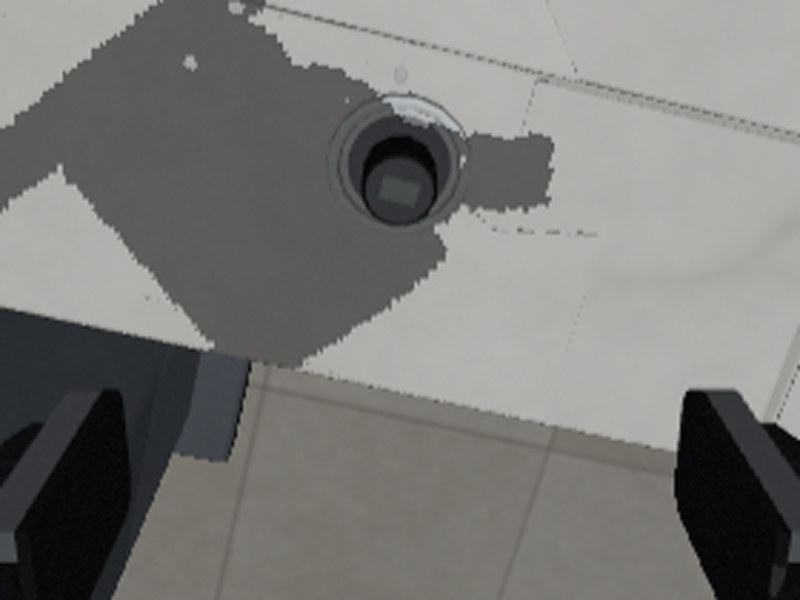

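Call:
{"fn": "move_arm", "kwargs": {"moves": [[0,20,0,0,0,0],[-32,435,0,0,0,0],[-32,435,0,0,0,0],[-32,435,0,0,0,0],[-32,435,0,0,0,0],[-32,435,0,0,0,0],[-32,435,0,0,0,0],[-32,435,0,0,0,0],[-32,435,0,0,0,0],[-32,435,0,0,0,0],[-32,435,0,0,0,0],[-32,435,0,0,0,0],[-32,435,0,0,0,0],[-32,435,0,0,0,0],[-32,435,0,0,0,0],[-32,435,0,0,0,0]]}}

```text
time: 17.82
position: [0.4348, 0.1822, 0.1325]
tcp_rot: [0.993, 0.118, -0.0, 0.0]
force: [-0.9, 0.2, 0.5]
width: 0.0855
finger_force: 0.0
```

```bash
cat >> h.py <<'E'
def faces(w,names,zs,r=None):
    for n,z in zip(names,zs):
        for a in regions_of(n,w)[:1]:
            m=a["mask"];v=w["pixels"].mean(2)
            ys,xs=np.nonzero(m)
            print(n,"all",fit(w,m,z),"grey",[fit(w,m&(v>t),z) for t in(40,55)],np.percentile(v[m],[10,50,90]),round(a["confidence"],2))
        for a in place_of(n,w)[:1]:print("   pl",onz(w,a["point"][1],a["point"][0],z-.025)[:2].round(4),round(a["confidence"],2))
E
python3 -c "
from h import *
s=observe();print(s['time'],s['position'])
p=wrist();faces(p,S[1:],[.075,.05,.025]);save(p,'w10.png')
"
```

```text
17.8167 [0.43480337 0.18217214 0.13247393]
specimen_medium all (array([0.4361, 0.1857]), 0.0191) grey [(array([0.433 , 0.1845]), 0.0169), (array([0.4328, 0.1846]), 0.0166)] [13.66666667 67.         90.66666667] 0.56
   pl [0.4346 0.1839] 0.84
specimen_large all (array([0.4359, 0.1881]), 0.0239) grey [(array([0.4325, 0.1871]), 0.0224), (array([0.4324, 0.1871]), 0.0221)] [12.33333333 52.         67.66666667] 0.78
   pl [0.4296 0.188 ] 0.63
specimen_widest all (array([0.4339, 0.1849]), 0.0302) grey [(array([0.4308, 0.1841]), 0.0289), (array([0.4303, 0.184 ]), 0.0288)] [13.         48.66666667 71.73333333] 0.62
   pl [0.4252 0.1865] 0.46
```

Call:
{"fn": "move_arm", "kwargs": {"moves": [[-1,1,-25,0,0,0],[-1,1,-55,0,0,0],[-1,1,-80,0,0,0],[-1,1,-98,0,0,0],[-1,1,-98,0,0,0],[-1,1,-98,0,0,0]]}}

```text
time: 18.67
position: [0.433, 0.1846, 0.0345]
tcp_rot: [0.993, 0.12, -0.001, 0.0]
force: [-0.6, 0.1, -0.7]
width: 0.0851
finger_force: 0.0
```

Call:
{"fn": "move_arm", "kwargs": {"moves": [[0,0,0,0,0,0],[0,0,0,0,0,0],[0,0,0,0,0,0],[0,0,0,0,0,0],[0,0,0,0,0,0],[0,0,0,0,0,0],[0,0,0,0,0,0],[0,0,0,0,0,0],[0,0,0,0,0,0],[0,0,0,0,0,0]], "claw": 1}}

```text
time: 19.5
position: [0.4345, 0.1849, 0.0363]
tcp_rot: [0.993, 0.12, 0.001, -0.0]
force: [-1.0, -0.6, 7.6]
width: 0.0325
finger_force: 58.8
```

Call:
{"fn": "move_arm", "kwargs": {"moves": [[0,0,8,0,0,0],[0,0,25,0,0,0],[0,0,50,0,0,0],[0,0,75,0,0,0],[5,-15,85,0,0,0],[15,-45,85,0,0,0],[27,-80,85,0,0,0],[40,-117,85,0,0,0],[53,-154,85,0,0,0],[66,-191,85,0,0,0],[79,-229,85,0,0,0],[92,-267,85,0,0,0],[105,-305,85,0,0,0],[118,-343,85,0,0,0],[131,-381,85,0,0,0],[144,-419,85,0,0,0],[157,-457,85,0,0,0],[168,-490,85,0,0,0],[175,-510,85,0,0,0],[178,-520,85,0,0,0]]}}

```text
time: 21.17
position: [0.6119, -0.3388, 0.1199]
tcp_rot: [0.993, 0.118, 0.0, 0.001]
force: [-0.3, 0.4, -0.6]
width: 0.033
finger_force: 59.7
```

```bash
python3 -c "
from h import *
p=wrist();s=observe();print(s['time'],s['position'],s['width'],s['force'])
bigfit(p,'dish_medium');bigfit(p,'dish_large');bigfit(p,'specimen_medium',.16);faces(p,['specimen_medium'],[.16])
"
```

```text
21.2167 [ 0.61189854 -0.33912633  0.11976194] 0.03283811088807229 [-0.03470054 -1.45560629 -1.0503968 ]
dish_medium (array([ 0.6133, -0.3351]), 0.0296) [243. 157. 312. 218.] 0.95
dish_large (array([ 0.5931, -0.2012]), 0.0364) [ 80. 135. 166. 213.] 0.93
specimen_medium (array([ 0.6163, -0.3373]), 0.0201) [244. 226. 319. 314.] 0.95
specimen_medium all (array([ 0.6163, -0.3373]), 0.0201) grey [(array([ 0.6112, -0.3385]), 0.0165), (array([ 0.6117, -0.3379]), 0.0105)] [ 8.33333333 54.33333333 75.66666667] 0.95
   pl [ 0.6131 -0.3386] 0.87
```

Call:
{"fn": "move_arm", "kwargs": {"moves": [[1,0,-15,0,0,0],[1,0,-45,0,0,0],[1,0,-75,0,0,0],[1,0,-100,0,0,0],[1,0,-115,0,0,0],[1,0,-123,0,0,0],[1,0,-127,0,0,0],[1,0,-129,0,0,0],[1,0,-130,0,0,0],[1,0,-130,0,0,0]]}}

```text
time: 22.3
position: [0.6134, -0.3356, -0.0087]
tcp_rot: [0.993, 0.12, 0.001, 0.001]
force: [-0.4, 0.3, -1.1]
width: 0.033
finger_force: 59.7
```

Call:
{"fn": "move_arm", "kwargs": {"moves": [[0,0,-1,0,0,0],[0,0,-1,0,0,0]]}}

```text
time: 22.47
position: [0.6131, -0.3356, -0.0101]
tcp_rot: [0.993, 0.12, 0.001, 0.001]
force: [-0.3, 0.6, -0.1]
width: 0.0329
finger_force: 59.7
```

Call:
{"fn": "move_arm", "kwargs": {"moves": [[0,0,-1,0,0,0],[0,0,-1,0,0,0]]}}

```text
time: 22.63
position: [0.6131, -0.3357, -0.0106]
tcp_rot: [0.993, 0.12, 0.001, 0.001]
force: [-0.5, 1.0, 5.3]
width: 0.033
finger_force: 60.4
```

Contact at the expected height; release and lift.

Call:
{"fn": "move_arm", "kwargs": {"moves": [[0,0,0,0,0,0],[0,0,0,0,0,0],[0,0,0,0,0,0],[0,0,0,0,0,0],[0,0,0,0,0,0],[0,0,0,0,0,0],[0,0,0,0,0,0],[0,0,0,0,0,0],[0,0,20,0,0,0],[0,0,50,0,0,0],[0,0,85,0,0,0],[0,0,120,0,0,0],[0,0,140,0,0,0],[0,0,140,0,0,0],[0,0,140,0,0,0]], "claw": 0}}

```text
time: 23.88
position: [0.6135, -0.3358, 0.1299]
tcp_rot: [0.993, 0.12, 0.001, 0.001]
force: [0.3, -0.9, -0.1]
width: 0.0852
finger_force: 0.0
```

```bash
python3 -c "
from h import *
p=wrist();s=observe();print(s['time'],s['position'],s['width'])
bigfit(p,'dish_medium');bigfit(p,'dish_large');faces(p,['specimen_medium'],[.028])
"
```

```text
23.9333 [ 0.61246882 -0.33510921  0.12775482] 0.08555435755551588
dish_medium (array([ 0.6132, -0.3352]), 0.0299) [246. 158. 313. 217.] 0.85
dish_large (array([ 0.5931, -0.2011]), 0.0358) [ 89. 137. 171. 212.] 0.91
specimen_medium all (array([ 0.6142, -0.3345]), 0.0194) grey [(array([ 0.6112, -0.336 ]), 0.0169), (array([ 0.6117, -0.3352]), 0.0089)] [ 8.         46.33333333 64.66666667] 0.81
   pl [ 0.6123 -0.338 ] 0.59
```

Call:
{"fn": "move_arm", "kwargs": {"moves": [[-7,20,0,0,0,0],[-179,522,0,0,0,0],[-179,522,0,0,0,0],[-179,522,0,0,0,0],[-179,522,0,0,0,0],[-179,522,0,0,0,0],[-179,522,0,0,0,0],[-179,522,0,0,0,0],[-179,522,0,0,0,0],[-179,522,0,0,0,0],[-179,522,0,0,0,0],[-179,522,0,0,0,0],[-179,522,0,0,0,0],[-179,522,0,0,0,0],[-179,522,0,0,0,0],[-179,522,0,0,0,0],[-179,522,0,0,0,0],[-179,522,0,0,0,0],[-179,522,0,0,0,0]]}}

```text
time: 25.72
position: [0.4342, 0.1855, 0.1276]
tcp_rot: [0.993, 0.119, -0.0, 0.0]
force: [-0.4, -0.4, 0.1]
width: 0.0856
finger_force: 0.0
```

```bash
python3 -c "
from h import *
p=wrist();s=observe();print(s['time'],s['position'],s['width'])
faces(p,S[2:],[.05,.025])
"
```

```text
25.7667 [0.43416404 0.18555688 0.12770842] 0.085672357170744
specimen_large all (array([0.4348, 0.1878]), 0.0249) grey [(array([0.4318, 0.1871]), 0.0228), (array([0.4316, 0.1869]), 0.0226)] [16.66666667 66.66666667 90.33333333] 0.9
   pl [0.4309 0.1866] 0.75
specimen_widest all (array([0.4334, 0.1854]), 0.0299) grey [(array([0.4307, 0.1844]), 0.029), (array([0.4307, 0.1843]), 0.0284)] [ 13.          52.5        111.23333333] 0.93
```

Call:
{"fn": "move_arm", "kwargs": {"moves": [[-1,0,-30,0,0,0],[-1,0,-60,0,0,0],[-1,0,-90,0,0,0],[-1,0,-110,0,0,0],[-1,0,-121,0,0,0],[-1,0,-121,0,0,0],[-1,0,-121,0,0,0]]}}

```text
time: 26.55
position: [0.4324, 0.1865, 0.0066]
tcp_rot: [0.993, 0.119, -0.001, 0.0]
force: [0.5, 0.8, 1.0]
width: 0.0853
finger_force: 0.0
```

Call:
{"fn": "move_arm", "kwargs": {"moves": [[0,0,0,0,0,0],[0,0,0,0,0,0],[0,0,0,0,0,0],[0,0,0,0,0,0],[0,0,0,0,0,0],[0,0,0,0,0,0],[0,0,0,0,0,0],[0,0,0,0,0,0],[0,0,0,0,0,0],[0,0,0,0,0,0]], "claw": 1}}

```text
time: 27.38
position: [0.4336, 0.1869, 0.0085]
tcp_rot: [0.993, 0.12, 0.001, -0.0]
force: [-1.9, -0.5, 9.0]
width: 0.0451
finger_force: 59.9
```

Call:
{"fn": "move_arm", "kwargs": {"moves": [[0,0,8,0,0,0],[0,0,25,0,0,0],[0,0,50,0,0,0],[0,0,75,0,0,0],[6,-15,85,0,0,0],[17,-42,85,0,0,0],[32,-77,85,0,0,0],[46,-112,85,0,0,0],[60,-146,85,0,0,0],[74,-180,85,0,0,0],[88,-214,85,0,0,0],[102,-248,85,0,0,0],[116,-282,85,0,0,0],[130,-316,85,0,0,0],[143,-347,85,0,0,0],[152,-370,85,0,0,0],[158,-383,85,0,0,0],[160,-388,85,0,0,0],[160,-388,85,0,0,0],[160,-388,85,0,0,0]]}}

```text
time: 29.05
position: [0.5921, -0.2005, 0.092]
tcp_rot: [0.993, 0.12, -0.0, -0.0]
force: [0.6, 1.1, -1.2]
width: 0.0454
finger_force: 61.4
```

```bash
python3 -c "
from h import *
p=wrist();s=observe();print(s['time'],s['position'],s['width'],s['force'])
bigfit(p,'dish_large');faces(p,['specimen_large'],[.135])
"
```

```text
29.1 [ 0.59206995 -0.19995189  0.09202667] 0.045228467991923975 [-0.26114964  0.8522131  -1.24655492]
dish_large (array([ 0.593, -0.2  ]), 0.0358) [237. 154. 328. 226.] 0.59
specimen_large all (array([ 0.5959, -0.1991]), 0.0251) grey [(array([ 0.5917, -0.2003]), 0.0224), (array([ 0.5919, -0.2001]), 0.022)] [10.66666667 59.33333333 81.66666667] 0.78
   pl [ 0.5911 -0.1996] 0.93
```

Aligned. Underside at about 110 mm; contact expected at -107.

Call:
{"fn": "move_arm", "kwargs": {"moves": [[1,0,-15,0,0,0],[1,0,-45,0,0,0],[1,0,-72,0,0,0],[1,0,-90,0,0,0],[1,0,-98,0,0,0],[1,0,-102,0,0,0],[1,0,-104,0,0,0],[1,0,-105,0,0,0],[1,0,-105,0,0,0]]}}

```text
time: 30.0
position: [0.5946, -0.2016, -0.0119]
tcp_rot: [0.993, 0.12, 0.001, 0.001]
force: [0.4, 0.6, -1.3]
width: 0.0455
finger_force: 61.4
```

Call:
{"fn": "move_arm", "kwargs": {"moves": [[0,0,-1,0,0,0],[0,0,-1,0,0,0]]}}

```text
time: 30.17
position: [0.5942, -0.2016, -0.0132]
tcp_rot: [0.993, 0.12, 0.001, 0.0]
force: [-0.2, -0.0, -0.8]
width: 0.0452
finger_force: 61.4
```

Call:
{"fn": "move_arm", "kwargs": {"moves": [[0,0,-1,0,0,0],[0,0,-1,0,0,0]]}}

```text
time: 30.33
position: [0.5942, -0.2016, -0.0135]
tcp_rot: [0.993, 0.12, 0.001, 0.0]
force: [-1.9, 1.6, 7.1]
width: 0.0454
finger_force: 62.4
```

Call:
{"fn": "move_arm", "kwargs": {"moves": [[0,0,0,0,0,0],[0,0,0,0,0,0],[0,0,0,0,0,0],[0,0,0,0,0,0],[0,0,0,0,0,0],[0,0,0,0,0,0],[0,0,0,0,0,0],[0,0,0,0,0,0],[0,0,20,0,0,0],[0,0,50,0,0,0],[0,0,85,0,0,0],[0,0,120,0,0,0],[0,0,140,0,0,0],[0,0,140,0,0,0],[0,0,140,0,0,0]], "claw": 0}}

```text
time: 31.58
position: [0.5945, -0.2017, 0.1265]
tcp_rot: [0.993, 0.12, 0.001, 0.001]
force: [0.2, -0.3, -0.7]
width: 0.0852
finger_force: 0.0
```

```bash
python3 -c "
from h import *
p=wrist();s=observe();print(s['time'],s['position'],s['width'])
bigfit(p,'dish_large');bigfit(p,'dish_widest');faces(p,['specimen_large'],[.028])
"
```

```text
31.6333 [ 0.59340757 -0.20111088  0.12473695] 0.08573487980678714
dish_large (array([ 0.5928, -0.2   ]), 0.0359) [235. 149. 319. 228.] 0.65
dish_widest (array([ 0.5886, -0.0787]), 0.042) [ 99. 118. 192. 210.] 0.79
specimen_large all (array([ 0.5952, -0.201 ]), 0.025) grey [(array([ 0.5926, -0.2018]), 0.0228), (array([ 0.5933, -0.2016]), 0.0123)] [12.66666667 48.66666667 69.        ] 0.97
   pl [ 0.5931 -0.1998] 0.75
```

Call:
{"fn": "move_arm", "kwargs": {"moves": [[-8,20,0,0,0,0],[-162,386,0,0,0,0],[-162,386,0,0,0,0],[-162,386,0,0,0,0],[-162,386,0,0,0,0],[-162,386,0,0,0,0],[-162,386,0,0,0,0],[-162,386,0,0,0,0],[-162,386,0,0,0,0],[-162,386,0,0,0,0],[-162,386,0,0,0,0],[-162,386,0,0,0,0],[-162,386,0,0,0,0],[-162,386,0,0,0,0],[-162,386,0,0,0,0]]}}

```text
time: 33.08
position: [0.4321, 0.1838, 0.1245]
tcp_rot: [0.993, 0.119, -0.0, 0.0]
force: [0.5, -0.5, -0.0]
width: 0.0856
finger_force: 0.0
```

```bash
python3 -c "
from h import *
p=wrist();s=observe();print(s['time'],s['position'],s['width'])
faces(p,S[3:],[.025])
"
```

```text
33.1333 [0.4321758  0.18366331 0.12460378] 0.08552750901425354
specimen_widest all (array([0.4327, 0.1852]), 0.0303) grey [(array([0.4307, 0.1846]), 0.029), (array([0.4304, 0.1844]), 0.0287)] [41.33333333 66.66666667 91.        ] 0.69
   pl [0.428  0.1863] 0.85
```

Call:
{"fn": "move_arm", "kwargs": {"moves": [[-1,0,-30,0,0,0],[-1,0,-65,0,0,0],[-1,0,-100,0,0,0],[-1,0,-125,0,0,0],[-1,0,-140,0,0,0],[-1,0,-142,0,0,0],[-1,0,-142,0,0,0]]}}

```text
time: 33.82
position: [0.4302, 0.184, -0.0179]
tcp_rot: [0.993, 0.119, -0.001, 0.0]
force: [-0.2, -0.0, 0.2]
width: 0.0852
finger_force: 0.0
```

Call:
{"fn": "move_arm", "kwargs": {"moves": [[0,0,0,0,0,0],[0,0,0,0,0,0],[0,0,0,0,0,0],[0,0,0,0,0,0],[0,0,0,0,0,0],[0,0,0,0,0,0],[0,0,0,0,0,0],[0,0,0,0,0,0],[0,0,0,0,0,0]], "claw": 1}}

```text
time: 34.57
position: [0.4322, 0.1848, -0.0149]
tcp_rot: [0.993, 0.12, 0.002, 0.0]
force: [-2.3, -1.2, 8.4]
width: 0.0569
finger_force: 61.7
```

Call:
{"fn": "move_arm", "kwargs": {"moves": [[0,0,8,0,0,0],[0,0,25,0,0,0],[0,0,50,0,0,0],[0,0,72,0,0,0],[8,-13,80,0,0,0],[20,-33,80,0,0,0],[36,-60,80,0,0,0],[54,-90,80,0,0,0],[72,-120,80,0,0,0],[90,-150,80,0,0,0],[108,-180,80,0,0,0],[126,-210,80,0,0,0],[142,-237,80,0,0,0],[153,-255,80,0,0,0],[158,-263,80,0,0,0],[158,-263,80,0,0,0],[158,-263,80,0,0,0]]}}

```text
time: 35.98
position: [0.588, -0.0776, 0.0631]
tcp_rot: [0.993, 0.119, -0.0, -0.0]
force: [0.0, 0.4, -1.3]
width: 0.0568
finger_force: 64.1
```

```bash
python3 -c "
from h import *
p=wrist();s=observe();print(s['time'],s['position'],s['width'],s['force'])
bigfit(p,'dish_widest');faces(p,['specimen_widest'],[.105])
"
```

```text
36.0333 [ 0.58760992 -0.07690297  0.06302584] 0.056817931402861836 [-0.44314756 -0.12468483 -0.50252637]
dish_widest (array([ 0.5893, -0.0775]), 0.0414) [225. 155. 338. 233.] 0.57
specimen_widest all (array([ 0.5915, -0.0766]), 0.0311) grey [(array([ 0.5875, -0.0774]), 0.0285), (array([ 0.5874, -0.0776]), 0.0283)] [12.66666667 61.33333333 84.66666667] 0.56
   pl [ 0.5873 -0.077 ] 0.75
```

Call:
{"fn": "move_arm", "kwargs": {"moves": [[1,0,-15,0,0,0],[1,0,-40,0,0,0],[1,0,-58,0,0,0],[1,0,-68,0,0,0],[1,0,-72,0,0,0],[1,0,-74,0,0,0],[1,0,-75,0,0,0],[1,0,-75,0,0,0]]}}

```text
time: 36.85
position: [0.5904, -0.0783, -0.0112]
tcp_rot: [0.993, 0.12, 0.001, 0.0]
force: [-0.5, 0.8, -0.6]
width: 0.0564
finger_force: 64.1
```

Call:
{"fn": "move_arm", "kwargs": {"moves": [[0,0,-1,0,0,0],[0,0,-1,0,0,0]]}}

```text
time: 37.02
position: [0.5906, -0.0785, -0.0119]
tcp_rot: [0.993, 0.12, 0.001, 0.0]
force: [0.1, 0.7, 3.5]
width: 0.0569
finger_force: 64.7
```

Call:
{"fn": "move_arm", "kwargs": {"moves": [[0,0,-1,0,0,0],[0,0,-1,0,0,0]]}}

```text
time: 37.18
position: [0.5906, -0.0785, -0.0119]
tcp_rot: [0.993, 0.12, 0.001, 0.001]
force: [-2.3, 1.2, 10.6]
width: 0.057
finger_force: 65.5
```

Call:
{"fn": "move_arm", "kwargs": {"moves": [[0,0,1,0,0,0],[0,0,1,0,0,0],[0,0,1,0,0,0],[0,0,1,0,0,0],[0,0,1,0,0,0],[0,0,1,0,0,0],[0,0,1,0,0,0],[0,0,1,0,0,0],[0,0,20,0,0,0],[0,0,50,0,0,0],[0,0,85,0,0,0],[0,0,120,0,0,0],[-30,0,160,0,0,0],[-70,-20,190,0,0,0],[-100,-40,220,0,0,0],[-100,-60,250,0,0,0],[-100,-60,260,0,0,0],[-100,-60,260,0,0,0]], "claw": 0}}

```text
time: 38.68
position: [0.491, -0.1413, 0.2517]
tcp_rot: [0.993, 0.118, 0.004, 0.003]
force: [0.5, -0.8, 1.3]
width: 0.0856
finger_force: 0.0
```

```bash
python3 -c "
from h import *
p=wrist();s=observe();print(s['time'],s['position'],s['width'])
for d in('small','medium','large','widest'):bigfit(p,'dish_'+d);faces(p,['specimen_'+d],[.028])
cv2.imwrite('pics/end.png',cv2.resize(p['pixels'],(800,600),interpolation=2)[...,::-1])
"
```

```text
38.7333 [ 0.49061176 -0.13996329  0.24900688] 0.08532591742722986
dish_small (array([ 0.4657, -0.25  ]), 0.0235) [338. 186. 375. 219.] 0.71
specimen_small all (array([ 0.4662, -0.2486]), 0.0145) grey [(array([ 0.4632, -0.2506]), 0.0123), (array([ 0.4631, -0.2509]), 0.0121)] [  8.66666667 113.         153.66666667] 0.54
dish_medium (array([ 0.6124, -0.3342]), 0.0301) [434.  80. 486. 130.] 0.89
specimen_medium all (array([ 0.6101, -0.3304]), 0.0211) grey [(array([ 0.6112, -0.3357]), 0.0174), (array([ 0.6118, -0.3362]), 0.0169)] [  7.         115.66666667 150.33333333] 0.67
   pl [ 0.6103 -0.3345] 0.87
dish_large (array([ 0.5919, -0.2   ]), 0.0357) [318.  63. 378. 123.] 0.81
specimen_large all (array([ 0.5925, -0.2004]), 0.024) grey [(array([ 0.5931, -0.2018]), 0.023), (array([ 0.5931, -0.2018]), 0.0229)] [ 70.         130.33333333 169.        ] 0.69
   pl [ 0.5909 -0.1956] 0.82
dish_widest (array([ 0.5876, -0.0781]), 0.0421) [211.  33. 282. 110.] 0.88
specimen_widest all (array([ 0.5889, -0.0791]), 0.0301) grey [(array([ 0.5889, -0.0792]), 0.0301), (array([ 0.5888, -0.0791]), 0.0302)] [ 93.66666667 128.66666667 166.        ] 0.9
   pl [ 0.587  -0.0754] 0.97
```

View pics/end.png

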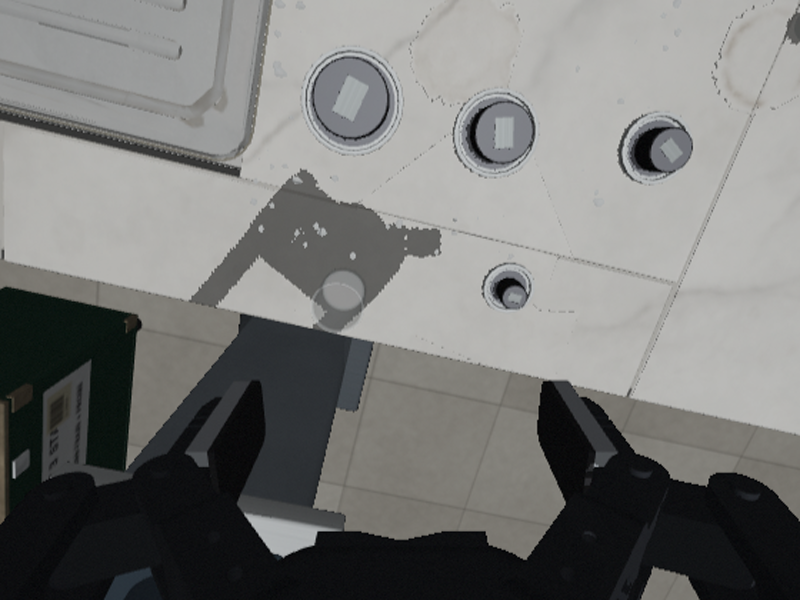

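The picture shows all four specimens flat and centred in their dishes, at (352,98), (498,132), (660,148) and (512,290). The beaker is still standing at (340,300).

```bash
python3 -c "
from bench import *
print(close_job())"
```

```text
the job is handed in; nothing more can be done
None
```

All four specimens lie flat, polished face up and within a few mm of centre in their own dishes, and the job is handed in at about 39 s; the beaker still stood in the last picture, and the timer, out of that frame, was not re-checked.

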